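Row of aluminium channels, interlocked, on the low covered rack

ROBOT

A 6-joint arm with a two-finger parallel gripper is mounted at the origin on a cart in front of the work surface, level with it; the furniture and walls round the work are solid. World frame = base frame: x ahead of the robot, y to its left, z up, the work surface at z = 0. Lengths are in m, angles in degrees, forces in N, time in s.
With the tool pointing down it reaches from about 0.35 to 0.875 m from the base axis. Payload 4.2 kg.
Tool frame: the origin (TCP) lies midway between the tips of the shut fingers; the grasp point (between the pads) lies 19 mm behind it; z points along the fingers, y is the line along which they close (so a half turn about z gives the same grasp; the last joint's range is limited). The gripper opens to 87 mm and grips with 3 to 60 N. Pads are 19 mm wide; open, the fingers measure 117 mm over their backs; the gripper's body (75 mm by 190 mm) begins 51 mm behind the grasp point.
Start: joints at [-62.361, 22.042, 0.453, 0, -68.411, -14.817], TCP at [0.139, -0.609, 0.202] pointing down, gripper open.
Joint ranges: [-179.83, 179.83], [-69.29, 118.12], [-61.27, 80.66], [-181.25, 117.63], [-171.15, -9.14], [-177.46, 177.46]. Speed limits (degrees/s): [159.86, 159.86, 180, 180, 180, 180].

INTERFACE

Orientations are given as a 3x3 rotation matrix whose columns are the frame's x, y, z axes.
In Python, from station import r, viewer, probe_bus gives the robot as it stands (r), with the cameras (viewer) and the readings (probe_bus).
- The arm moves only by the shell command python3 steer.py 'ROWS'. ROWS is 1 to 8 rows, parted by a bar, with the numbers parted by spaces; each row has 7 numbers: the opening from 0.0 (shut) to 1.0 (fully open), then dx, dy, dz in normalised numbers (1 is 500 mm), then a rotation vector rx, ry, rz in a scale on which 1.0 is 45 degrees; each row is the pose to reach, as a shift and turn from the pose commanded when the command began, along the tool's axes at that moment; what a row does not reach only later rows make up. A row lasts 1/10 s, in which the tool goes at most 0.05 m and 8.59 degrees, less where a joint would pass 70% of its speed; a pose out of reach is approached as far as the arm can. The fingers move at their own pace and stop on an object; the grip force is fixed at half the most. Time passes only in rows, so rows that do not move let the fingers close. It prints the time, the measured TCP pose, the force, the opening and the grip force at its end. Input that does not fit is refused with a message, and nothing moves.
- probe_bus.sense(): the state, without advancing time (a new reading comes with each control period).
- viewer.capture(name): name is "side" or "top"; returns a dict with "pixels" (384x512x3 uint8, red, green, blue), "z_map" (384x512 float32, m along the optical axis (not along the pixel's ray), 0 where there is no reading), "K" (3x3 intrinsics, pixels), "world_from_camera" (4x4, takes a point from camera to world coordinates). Camera axes: x right, y up, looking along -z (the intrinsics and any distortion apply to the point x, -y, -z); pixel columns grow to the right and rows downward; lengths in m; the calibration is good to about 2 mm. A picture is of the moment at which its call begins.
- r.finish_job(): hands the job in; it is judged then, once.
The state is a dict: "time_s": time; "joints": joint angles; "joint_velocities": joint speeds; "effort": joint torques, N m; "tcp_pos": TCP position; "ee_rot": TCP orientation; "wrist_force": force on the tool from outside, world axes, zero at the start; "moment": the same for the moment, N m; "gripper_width": opening from 0.0 (shut) to 1.0 (fully open); "gripper_force": force on a finger pad.
Only numpy, scipy, OpenCV 4.12 (cv2) and the standard library are available. Lean on these libraries where they do the work, as an engineer would, in place of code of your own. Each camera call takes 0.05 s, during which the arm holds its last target. There are 200 camera calls.

TASK

Put the two open-up aluminium channels side by side on the covered rack, pushed in against its back stop and closed up without gaps against the orange side fence. Then lay the open-down channel astride the joint between them, one flange standing down in each, its back end also against the stop and all three square with the rack. The fence is only lightly clamped: do not shove it out of its setting, and leave the other things where they stand.

Things in the scene. Friction and masses are not known exactly. Their poses are not given: they have to be found in the camera images.
- rack: Fixed blue rack on the table. Origin at the centre of its underside; x points into the rack (away from its open front), y left, z up. Shelf board 190 x 274 mm, top at z = 20 mm. Side panels at y = +-127 to 137 mm, only from x = +10 mm back; in front of that the sides are open.
- rack_stop (a point): Middle of the front face of the rack's steel back stop, at shelf height; axes as the rack's; at x = +80 mm of the rack. The stop is 40 mm high above the shelf and runs the whole width. A channel that is home has its centre at rack x = +5 mm and its front end at x = -70 mm.
- rack_roof (a point): Middle of the lower front edge of the rack's upper board, at rack x = -55 mm, 150 mm above the shelf. The board, 10 mm thick, runs back from here to x = +95 mm. A tool that points straight down cannot get in under it: lean it back towards the rack's open front (about 42 degrees is good).
- fence_face (a point): Lower edge of the orange side fence's working face, its middle: shelf height, rack x = +5 mm; axes as the rack's. The face looks to -y, is 120 mm long (rack x = -55 to +65 mm), 29 mm high. The row is built from it towards -y: centres of the two open-up channels 27 and 81 mm from the face.
- fence (a joint): Slide of the fence, m: 0 to 0.03, growing towards -y of the rack; at 0 the face is at rack y = +105 mm. Held only by clamp friction: it gives at about 22 N sideways.
- channel_a: Aluminium U-channel lying open side up (web below), 150 mm long (along its x axis), 54 mm wide (y), 45 mm high, walls 4 mm thick, about 0.23 kg (may differ by a third). Origin at the centre of its underside. It may be set either end first.
- channel_b: Second aluminium U-channel, the same as channel_a, open side up. Either of the two may stand next to the fence. 150 mm long (along its x axis), 54 mm wide (y), 45 mm high, walls 4 mm thick, about 0.23 kg (may differ by a third). Origin at the centre of its underside. It may be set either end first.
- cap_channel: Aluminium U-channel of the same section lying open side down (web on top), 150 mm long (along its x axis), 54 mm wide (y), 45 mm high, walls 4 mm thick, about 0.23 kg (may differ by a third). Origin at the centre of its underside. It may be set either end first. Laid astride, its feet stand on the webs of the two lower channels, so its origin is 4 mm above the shelf (24 mm in the rack's z).
- paste_tin: Round tin with white lid, 69 mm across, 44 mm high, bystander. Origin under its centre.
- oil_bottle: Amber oil bottle with red spout, 45 mm across, 121 mm high, bystander. Origin under its centre.
- die_34: Grey round punch die, 47 mm across, 30 mm high, on the table, bystander. Origin under its centre.
- die_02: Grey round punch die, 51 mm across, 33 mm high, standing on the rack's upper board, bystander. Origin under its centre.
- mandrel: Brown flanged mandrel, 62 mm across, 68 mm high, standing on the rack's upper board, bystander. Origin under its centre.
- spray_can: Spray can with black cap, 65 mm across, 205 mm high, bystander. Origin under its centre.
- screwdriver: Screwdriver with red handle, 210 mm long, 24 mm thick, lying at the left of the table, bystander. Origin under the middle of its length.

How it is judged (in metres and radians):
On the way:
1. the two open-up channels stand as a closed row against fence and back stop (x of channel_a in the frame of rack between -0.001 and 0.011 m and z of channel_a in the frame of rack between 0.017 and 0.023 m and angle between each of channel_a, channel_b's own z axis and vertical below 0.06 rad and angle between the x axis of each of channel_a, channel_b and the x axis of rack, either way round below 0.06 rad and x of channel_b in the frame of rack between -0.001 and 0.011 m and z of channel_b in the frame of rack between 0.017 and 0.023 m and ((y of channel_a in the frame of fence_face between -0.031 and -0.023 m and y of channel_b in the frame of fence_face between -0.086 and -0.076 m) or (y of channel_b in the frame of fence_face between -0.031 and -0.023 m and y of channel_a in the frame of fence_face between -0.086 and -0.076 m))), for 0.2 s.
At the end, for the whole second after the job is handed in: Open-up channels flat on the shelf, within 6 mm of the stop, square within 0.06 rad, side by side: first within 4 mm of the fence, second within 5 mm of its place (either order). Open-down channel astride, feet down (3 mm), centred within 19 mm, within 6 mm of the stop, square; all at rest (all of step 1 and x of cap_channel in the frame of rack between -0.001 and 0.011 m and z of cap_channel in the frame of rack between 0.021 and 0.027 m and angle between cap_channel's own z axis and vertical below 0.06 rad and angle between the x axis of cap_channel and the x axis of rack, either way round below 0.06 rad and y of cap_channel in the frame of fence_face between -0.073 and -0.035 m and linear speed of each of channel_a, channel_b, cap_channel below 0.02 m/s); the robot touches nothing.
It fails at once if the fence was shoved more than 4 mm out of its setting (distance of fence_face from where it was at the start of the episode above 0.004 m).
It fails at once if a bystander was moved more than 30 mm (distance of any of paste_tin, oil_bottle, die_34, die_02, mandrel, spray_can, screwdriver from where it was at the start of the episode above 0.03 m).
It also fails if it takes over 72 s, if anything falls off the work surface, if the arm or the gripper's body presses on something with over 40 N, if the wrist force passes 120 N, or if a joint passes its speed limit or range.

## Working session

There is one attempt and no reset: what is moved stays moved. The work goes in short steps, Python scripts to look and compute and a shell command to move; the robot and the scene stay as the last step left them, time stands still between calls to the robot, and variables do not carry over. Pictures are saved under pics/ and viewed, at most 10 in all, crops included, and the job is handed in when it is done.

```bash
ls; mkdir -p pics
python3 - <<'E'
from station import r, viewer, probe_bus
import cv2,numpy as np
for n in("side","top"):
    c=viewer.capture(n); cv2.imwrite(f"pics/{n}0.png",c["pixels"][:,:,::-1]); np.savez(f"{n}0.npz",**c)
    print(n,c["K"].round(1).tolist(),c["world_from_camera"].round(3).tolist(), (c["z_map"]>0).mean())
s=probe_bus.sense();print({k:np.round(v,3).tolist() for k,v in s.items()})
E
```

```text
pics
station.py
steer.py
side [[379.6, 0.0, 258.8], [0.0, 379.6, 191.0], [0.0, 0.0, 1.0]] [[-0.963, 0.159, -0.216, 0.216], [-0.269, -0.578, 0.77, 1.037], [-0.002, 0.8, 0.6, 0.9], [0.0, 0.0, 0.0, 1.0]] 0.9942169189453125
top [[406.8, 0.0, 258.4], [0.0, 406.8, 191.8], [0.0, 0.0, 1.0]] [[-0.455, 0.701, -0.549, -0.236], [-0.891, -0.361, 0.277, 0.369], [-0.004, 0.615, 0.789, 1.215], [0.0, 0.0, 0.0, 1.0]] 0.9953969319661459
{'time_s': 0.1, 'joints': [-62.362, 22.087, 0.388, -0.024, -68.413, -14.815], 'joint_velocities': [0.109, -0.086, 0.239, 0.051, 0.067, -0.051], 'effort': [-0.001, -39.169, 18.793, 4.232, 0.013, -0.0], 'tcp_pos': [0.139, -0.609, 0.201], 'ee_rot': [[-0.975, -0.222, -0.001], [-0.222, 0.975, 0.002], [0.0, 0.002, -1.0]], 'wrist_force': [0.364, -0.452, -0.107], 'moment': [0.034, -0.036, -0.039], 'gripper_force': 0.0, 'gripper_width': 0.999}
```

View pics/side0.png

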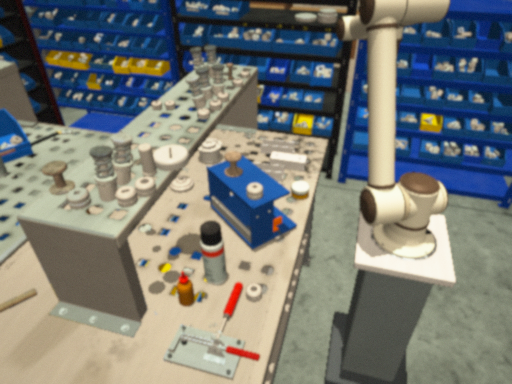

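View pics/top0.png

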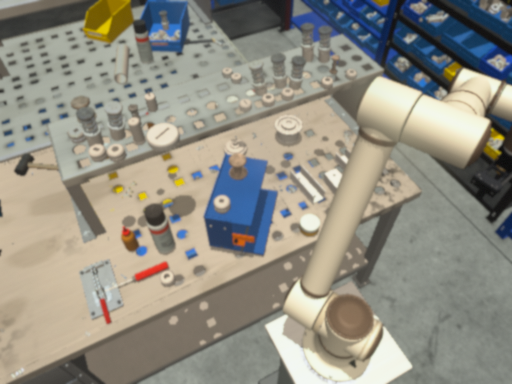

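The side view shows the blue rack at about (245,200), fence orange at (277,224), spray can (212,250), bottle (185,290), and pale channels near (288,158). The top view shows the rack at (238,205), channels at (305,185) and (333,180), the tin at (310,225), and the arm covering part of the right side. Next I'll make an orthographic map from the depth.

```bash
cat > h.py <<'E'
import numpy as np,cv2
def cloud(c):
    K,T=c["K"],c["world_from_camera"];z=c["z_map"]
    v,u=np.indices(z.shape); 
    p=np.stack([(u-K[0,2])/K[0,0]*z,-(v-K[1,2])/K[1,1]*z,-z],-1)
    return p@T[:3,:3].T+T[:3,3]
def ortho(c,x0,x1,y0,y1,s,zlo=-.02,zhi=.3):
    # picture: up=+x, left=+y
    P=cloud(c);H,W=int((x1-x0)*s),int((y1-y0)*s)
    col=np.zeros((H,W,3),np.uint8);
    m=(c["z_map"]>0)&(P[...,2]>zlo)&(P[...,2]<zhi)
    q=P[m];k=c["pixels"][m];o=np.argsort(q[:,2]);q=q[o];k=k[o]
    for a in range(-1,2):
        for b in range(-1,2):
            i=((x1-q[:,0])*s).astype(int)+a;j=((y1-q[:,1])*s).astype(int)+b
            g=(i>=0)&(i<H)&(j>=0)&(j<W);col[i[g],j[g]]=k[g][:,::-1]
    return col
E
python3 - <<'E'
from h import *
ims=[]
for n in("side","top"):
    c=dict(np.load(f"{n}0.npz"))
    print(n,[np.round(cloud(c)[v,u],3).tolist() for v,u in ([(158,288),(224,277),(190,299)] if n=="side" else [(185,305),(180,333),(225,310)])])
    ims.append(c["pixels"][130:250,240:340,::-1] if n=="side" else c["pixels"][110:230,270:430,::-1])
a=cv2.resize(ims[0],None,fx=3.5,fy=3.5,interpolation=cv2.INTER_CUBIC);b=cv2.resize(ims[1],None,fx=2.7,fy=2.7,interpolation=cv2.INTER_CUBIC)
H=max(a.shape[0],b.shape[0]);f=lambda q:np.pad(q,((0,H-q.shape[0]),(0,0),(0,0)))
cv2.imwrite("pics/crop0.png",np.hstack([f(a),f(b)]))
E
```

```text
side [[0.467, -0.314, 0.048], [0.42, 0.078, 0.024], [0.38, -0.105, 0.047]]
top [[0.555, -0.229, 0.002], [0.5, -0.312, 0.046], [0.37, -0.133, 0.043]]
```

View pics/crop0.png

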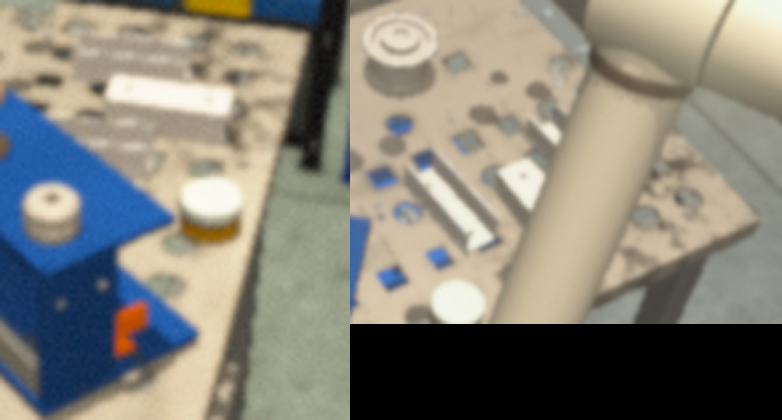

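The crop shows the open-up channel nearest the rack, the white cap beside it, and the second open-up channel further out, partly hidden behind the arm. I'll fit rectangles to height slices.

Run:
```python
from h import *
P=[];C=[]
for n in("side","top"):
    c=dict(np.load(f"{n}0.npz"));p=cloud(c)
    hsv=cv2.cvtColor(c["pixels"],cv2.COLOR_RGB2HSV)
    for nm,lo,hi,z0,z1 in(("roof",(105,120,40),(130,255,255),.165,.195),("orange",(3,170,120),(14,255,255),.0,.06),("shelf",(105,120,40),(130,255,255),.012,.03)):
        m=cv2.inRange(hsv,lo,hi)>0; q=p[m&(p[...,2]>z0)&(p[...,2]<z1)&(p[...,0]>.25)&(p[...,0]<.85)&(p[...,1]>-.2)&(p[...,1]<.25)]
        if len(q)<10: print(n,nm,len(q));continue
        R=cv2.minAreaRect(q[:,:2].astype(np.float32));print(n,nm,len(q),np.round(np.median(q,0),3),np.round(cv2.boxPoints(R),3).tolist(),round(R[2],1))
    m=(p[...,2]>.03)&(p[...,2]<.06)&(p[...,0]>.25)&(p[...,0]<.8)&(p[...,1]>-.6)&(p[...,1]<-.13)
    k,l,st,_=cv2.connectedComponentsWithStats(m.astype(np.uint8))
    for i in range(1,k):
        if st[i,4]<25:continue
        q=p[l==i];R=cv2.minAreaRect(q[:,:2].astype(np.float32))
        print(n,i,st[i].tolist(),np.round(np.percentile(q[:,2],95),3),np.round(cv2.boxPoints(R),3).tolist(),np.round(R[1],3),round(R[2],1))
```

```text
side roof 1719 [0.521 0.08  0.182] [[0.3799999952316284, 0.09200000017881393], [0.5920000076293945, -0.07900000363588333], [0.6859999895095825, 0.03700000047683716], [0.4729999899864197, 0.20800000429153442]] 51.0
side orange 69 [0.423 0.086 0.031] [[0.41100001335144043, 0.06499999761581421], [0.42899999022483826, 0.06400000303983688], [0.4339999854564667, 0.11900000274181366], [0.41600000858306885, 0.12099999934434891]] 85.3
side shelf 820 [0.537 0.052 0.022] [[0.3569999933242798, 0.061000000685453415], [0.5730000138282776, -0.10499999672174454], [0.6850000023841858, 0.04100000113248825], [0.4699999988079071, 0.2070000022649765]] 52.4
side 2 [262, 139, 33, 6, 119] 0.048 [[0.4690000116825104, -0.4480000138282776], [0.4699999988079071, -0.46700000762939453], [0.6190000176429749, -0.4620000123977661], [0.6190000176429749, -0.4429999887943268]] [0.15  0.019] 2.1
side 3 [260, 144, 33, 7, 127] 0.049 [[0.46799999475479126, -0.4050000011920929], [0.4690000116825104, -0.421999990940094], [0.6140000224113464, -0.40799999237060547], [0.6129999756813049, -0.3919999897480011]] [0.146 0.016] 5.3

[... 2460 characters left out ...]
01 ] 4.7
top 6 [324, 168, 18, 22, 216] 0.05 [[0.4650000035762787, -0.3009999990463257], [0.46700000762939453, -0.3619999885559082], [0.5490000247955322, -0.35899999737739563], [0.546999990940094, -0.29899999499320984]] [0.082 0.06 ] 1.8
top 7 [290, 170, 25, 29, 99] 0.047 [[0.46799999475479126, -0.20499999821186066], [0.4690000116825104, -0.2150000035762787], [0.6179999709129333, -0.20200000703334808], [0.6169999837875366, -0.19200000166893005]] [0.149 0.01 ] 5.2
top 8 [303, 214, 17, 18, 188] 0.048 [[0.3479999899864197, -0.17299999296665192], [0.41600000858306885, -0.17399999499320984], [0.41600000858306885, -0.13099999725818634], [0.3479999899864197, -0.12999999523162842]] [0.043 0.068] 89.5
```

Run:
```python
from h import *
Q=[];ax=None
for n in("side","top"):
    c=dict(np.load(f"{n}0.npz"));p=cloud(c);z=p[...,2]
    def line(m,t):
        q=p[m][:,:2].astype(np.float32)
        vx,vy,x,y=cv2.fitLine(q,cv2.DIST_HUBER,0,.01,.01).ravel();a=np.degrees(np.arctan2(vy,vx))
        d=(q-[x,y])@[vx,vy];o=(q-[x,y])@[-vy,vx];lo,hi=np.percentile(d,[1,99])
        print(n,t,len(q),"yaw %.1f"%a,"ends",np.round([x+lo*vx,y+lo*vy,x+hi*vx,y+hi*vy],3),"width",np.round(np.percentile(o,[2,98]),3))
    box=lambda x0,x1,y0,y1,z0,z1:(p[...,0]>x0)&(p[...,0]<x1)&(p[...,1]>y0)&(p[...,1]<y1)&(z>z0)&(z<z1)
    for t,b in dict(Bout=(.44,.65,-.49,-.435),Bin=(.44,.65,-.43,-.38),cap=(.38,.57,-.38,-.28),Aout=(.45,.65,-.275,-.235),Ain=(.45,.65,-.225,-.18)).items():
        m=box(*b,.040,.06)
        if m.sum()>20: line(m,t)
    hsv=cv2.cvtColor(c["pixels"],cv2.COLOR_RGB2HSV)
    blue=(cv2.inRange(hsv,(105,120,30),(130,255,255))>0)
    # rack coordinates w.r.t. provisional frame
    a=np.radians(51.3);X=np.array([np.cos(a),np.sin(a)]);Y=np.array([-X[1],X[0]]);O=np.array([.518,.0474])
    rx=(p[...,:2]-O)@X;ry=(p[...,:2]-O)@Y
    roof=blue&(abs(z-.18)<.012)&(abs(rx-.02)<.1)&(abs(ry)<.16)
    def edge(u,v,lo,hi,side,t):
        us=[];vs=[]
        for s in np.arange(lo,hi,.008):
            k=roof&(u>s)&(u<s+.008)
            if k.sum()>8: us.append(s+.004);vs.append(np.percentile(v[k],97 if side>0 else 3))
        f=np.polyfit(us,vs,1);print(n,t,"slope deg %.2f"%np.degrees(np.arctan(f[0])),"at0 %.4f"%f[1])
    edge(ry,rx,-.12,.12,-1,"front(-.055)");edge(ry,rx,-.12,.12,1,"back(.095)");edge(rx,ry,-.04,.08,1,"left(.137)");edge(rx,ry,-.04,.08,-1,"right(-.137)")
    org=(cv2.inRange(hsv,(3,130,80),(16,255,255))>0)&(abs(rx)<.12)&(abs(ry)<.14)&(z>.015)&(z<.07)
    print("fence",org.sum(),"rx",np.percentile(rx[org],[2,50,98]).round(4),"ry",np.percentile(ry[org],[2,5,25,50,75,98]).round(4),"z",np.percentile(z[org],[2,50,98]).round(3))
    for t,b in dict(spray=(.2,.9,.12,.5,.1,.25),).items():
        q=p[box(*b)];print(t,len(q),np.median(q,0).round(3))
```

```text
side Bout 59 yaw 4.7 ends [ 0.47  -0.462  0.615 -0.45 ] width [-0.007  0.006]
side Bin 62 yaw 5.1 ends [ 0.472 -0.411  0.613 -0.399] width [-0.008  0.007]
side cap 283 yaw 0.1 ends [ 0.399 -0.326  0.546 -0.325] width [-0.031  0.026]
side Aout 60 yaw 5.4 ends [ 0.475 -0.257  0.603 -0.245] width [-0.006  0.004]
side Ain 42 yaw 2.9 ends [ 0.468 -0.206  0.544 -0.202] width [-0.006  0.005]
side front(-.055) slope deg 0.65 at0 -0.0451
side back(.095) slope deg 0.03 at0 0.0946
side left(.137) slope deg 2.11 at0 0.1300
side right(-.137) slope deg -21.24 at0 -0.0991
fence 82 rx [-0.0512 -0.0265 -0.0066] ry [0.0915 0.093  0.0951 0.0964 0.1043 0.1177] z [0.022 0.032 0.052]
spray 2007 [0.52  0.195 0.179]
top Bin 23 yaw 6.1 ends [ 0.547 -0.407  0.609 -0.4  ] width [-0.002  0.005]
top cap 181 yaw -29.8 ends [ 0.47  -0.303  0.548 -0.348] width [-0.022  0.031]
top Aout 53 yaw 5.1 ends [ 0.473 -0.259  0.618 -0.246] width [-0.003  0.004]
top Ain 52 yaw 4.9 ends [ 0.469 -0.209  0.617 -0.196] width [-0.003  0.004]
top front(-.055) slope deg -1.50 at0 -0.0507
top back(.095) slope deg -0.38 at0 0.0870
top left(.137) slope deg 2.21 at0 0.1299
top right(-.137) slope deg 37.47 at0 -0.0971
fence 179 rx [-0.053  -0.0128  0.0155] ry [0.0909 0.0918 0.0952 0.0969 0.105  0.1168] z [0.022 0.036 0.054]
spray 1666 [0.495 0.18  0.18 ]
```

```bash
cat >> h.py <<'E'
from scipy.spatial.transform import Rotation as Ro
A0=np.radians(51.3);RX=np.array([np.cos(A0),np.sin(A0),0]);RY=np.array([-RX[1],RX[0],0]);RO=np.array([.518,.0474,0])
def rack(x,y,z): return RO+x*RX+y*RY+np.array([0,0,z])
def tool(yaw,lean=36):
    a,l=np.radians(yaw),np.radians(lean);X=np.array([np.cos(a),np.sin(a),0]);Y=np.array([-X[1],X[0],0])
    z=X*np.sin(l)-np.array([0,0,np.cos(l)]);return np.stack([np.cross(Y,z),Y,z],1)
def go(grasp,yaw,lean=36,prev=None):
    "row from the present pose (or from pose prev) to the grasp-point pose"
    from station import r, viewer, probe_bus
    s=probe_bus.sense();p,R=(np.array(s["tcp_pos"]),np.array(s["ee_rot"])) if prev is None else prev
    T=tool(yaw,lean);t=np.array(grasp)+.019*T[:,2]
    d=R.T@(t-p);w=np.degrees(Ro.from_matrix(R.T@T).as_rotvec())
    print("row",np.round(d,4),np.round(w,2),"dist %.3f ang %.1f"%(np.linalg.norm(d),np.linalg.norm(w)));return t,T
def where():
    from station import r, viewer, probe_bus
    s=probe_bus.sense();R=np.array(s["ee_rot"]);g=np.array(s["tcp_pos"])-.019*R[:,2]
    q=g-RO;z=R[:,2]
    print("t",s["time_s"],"grasp",g.round(4),"rack",np.round([q@RX,q@RY,q[2]],4),"yaw %.2f lean %.2f"%(np.degrees(np.arctan2(-R[0,1],R[1,1])),np.degrees(np.arctan2(np.hypot(z[0],z[1]),-z[2]))),
      "Frack",np.round([s["wrist_force"]@RX,s["wrist_force"]@RY,s["wrist_force"][2]],1),"w",round(s["gripper_width"],3),"gf",round(s["gripper_force"],1),"j",np.round(s["joints"],0))
E
python3 - <<'E'
from h import *
a=go((.5074,-.2554,.14),5); go((.5074,-.2554,.035),5,prev=a)
E
```

```text
row [-0.4491  0.2612  0.0773] [  2.56 -35.96   7.52] dist 0.525 ang 36.8
row [0.0617 0.     0.0849] [0. 0. 0.] dist 0.105 ang 0.0
```

Careful with the scale: shifts go in shares of 500 mm and turns go in shares of 45 degrees. That gives: -0.449 m is -0.898, 0.261 m is 0.522, -35.96 degrees is -0.7991.

```bash
python3 steer.py '0.3 -0.898 0.522 0.154 0.0569 -0.7991 0.1671 | 0.3 -0.898 0.522 0.154 0.0569 -0.7991 0.1671 | 0.3 -0.898 0.522 0.154 0.0569 -0.7991 0.1671 | 0.3 -0.898 0.522 0.154 0.0569 -0.7991 0.1671 | 0.3 -0.898 0.522 0.154 0.0569 -0.7991 0.1671 | 0.3 -0.898 0.522 0.154 0.0569 -0.7991 0.1671 | 0.3 -0.898 0.522 0.154 0.0569 -0.7991 0.1671 | 0.3 -0.898 0.522 0.154 0.0569 -0.7991 0.1671'
python3 -c "
from h import *
where();go((.5074,-.2554,.14),5)"
```

```text
time_s: 0.9
tcp_pos: [0.4288, -0.3384, 0.1435]
ee_rot: [[-0.806, -0.086, 0.586], [-0.07, 0.996, 0.049], [-0.588, -0.002, -0.809]]
wrist_force: [0.9, -0.5, 0.3]
gripper_width: 0.362
gripper_force: 0.0
t 0.9 grasp [ 0.4177 -0.3394  0.1588] rack [-0.3646 -0.1636  0.1588] yaw 4.93 lean 36.03 Frack [ 0.2 -1.   0.3] w 0.362 gf 0.0 j [-40.  11. -21. -41. -39. -17.]
row [-0.0671  0.076   0.0719] [-0.12  0.03 -0.  ] dist 0.124 ang 0.1
```

```bash
python3 steer.py '0.3 0 0 0 0 0 0 | 0.3 0 0 0 0 0 0' >/dev/null
python3 -c "
from h import *
where();go((.5074,-.2554,.14),5)"
```

```text
t 1.1 grasp [ 0.4176 -0.339   0.1588] rack [-0.3643 -0.1633  0.1588] yaw 5.22 lean 35.98 Frack [-0.2 -0.8 -0.3] w 0.314 gf 0.0 j [-40.  11. -21. -41. -39. -17.]
row [-0.0675  0.0751  0.0721] [ 0.06 -0.02  0.23] dist 0.124 ang 0.2
```

To row units: 0.1145 m is 0.229, -0.0675 m is -0.135.

```bash
python3 steer.py '0.3 -0.135 0.15 0.144 0 0 0 | 0.3 -0.135 0.15 0.144 0 0 0 | 0.3 -0.135 0.15 0.144 0 0 0 | 0.3 -0.074 0.15 0.229 0 0 0'
python3 - <<'E'
from h import *
from station import r, viewer, probe_bus
where();go((.5074,-.2554,.035),5)
for n,b in(("side",(120,200,210,340)),("top",(120,220,250,400))):
    c=viewer.capture(n);i=c["pixels"][b[0]:b[1],b[2]:b[3],::-1];cv2.imwrite(f"pics/p1{n}.png",i)
a,b=[cv2.resize(cv2.imread(f"pics/p1{n}.png"),None,fx=s,fy=s,interpolation=3) for n,s in(("side",3),("top",2.6))]
H=max(len(a),len(b));f=lambda q:np.pad(q,((0,H-len(q)),(0,0),(0,0)));cv2.imwrite("pics/p1.png",np.hstack([f(a),f(b)]))
E
```

```text
time_s: 1.5
tcp_pos: [0.5236, -0.2571, 0.0809]
ee_rot: [[-0.798, -0.092, 0.595], [-0.081, 0.996, 0.046], [-0.597, -0.011, -0.802]]
wrist_force: [0.3, -0.8, -0.6]
gripper_width: 0.301
gripper_force: 0.0
t 1.5 grasp [ 0.5123 -0.258   0.0961] rack [-0.2419 -0.1865  0.0961] yaw 5.29 lean 36.64 Frack [-0.5 -0.7 -0.6] w 0.301 gf 0.0 j [-24.  17. -23. -46. -24. -22.]
row [0.0404 0.0038 0.0462] [-0.35  0.63  0.62] dist 0.062 ang 1.0
```

View pics/p1.png

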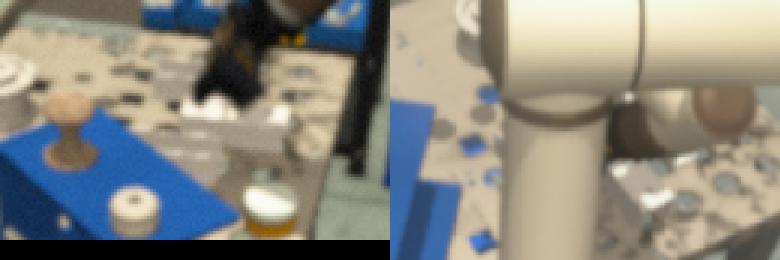

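The picture shows the open fingers (left part, about 215,90) above and behind the cap, heading for the near channel; the top view is covered by the arm. Descending.

```bash
python3 steer.py '0.3 0 0 0 0 0 0 | 0.3 0 0 0 0 0 0'>/dev/null
python3 -c "
from h import *
where();go((.5074,-.2554,.035),5)"
```

```text
t 1.8 grasp [ 0.5074 -0.2595  0.0927] rack [-0.2462 -0.1837  0.0927] yaw 4.90 lean 36.16 Frack [-0.3 -0.4  0.2] w 0.299 gf 0.0 j [-25.  17. -23. -46. -24. -22.]
row [0.0338 0.0045 0.0468] [-0.26  0.16  0.06] dist 0.058 ang 0.3
```

To row units: 0.047 m is 0.094, 0.034 m is 0.068.

```bash
python3 steer.py '0.3 0.034 0.009 0.046 0 0 0 | 0.3 0.068 0.009 0.094 0 0 0 | 0.3 0.068 0.009 0.094 0 0 0 | 0.3 0.068 0.009 0.094 0 0 0'>/dev/null
python3 -c "
from h import *
where();go((.5074,-.2554,.035),5)"
```

```text
t 2.2 grasp [ 0.5074 -0.2546  0.0345] rack [-0.2424 -0.1806  0.0345] yaw 4.95 lean 36.13 Frack [-0.2 -0.7 -0.1] w 0.299 gf 0.0 j [-28.  23. -23. -58. -22.  -7.]
row [-0.0002 -0.0007 -0.0004] [-0.21  0.13  0.09] dist 0.001 ang 0.3
```

To row units: -0.049 m is -0.098, -0.035 m is -0.07.

```bash
python3 steer.py '0 0 0 0 0 0 0 | 0 0 0 0 0 0 0 | 0 0 0 0 0 0 0 | 0 0 0 0 0 0 0 | 0 0 0 0 0 0 0'>/dev/null
python3 -c "
from h import *
where()"
python3 steer.py '0 -0.012 0 -0.016 0 0 0 | 0 -0.036 0 -0.048 0 0 0 | 0 -0.07 0 -0.098 0 0 0 | 0 -0.07 0 -0.098 0 0 0 | 0 -0.07 0 -0.098 0 0 0'>/dev/null
python3 - <<'E'
from h import *
from station import r, viewer, probe_bus
where();c=viewer.capture("side");p=cloud(c);z=p[...,2]
for zz in (.02,.07,.085,.1,.115,.13):
    q=p[(z>zz)&(z<zz+.015)&(p[...,0]>.4)&(p[...,0]<.7)&(p[...,1]>-.29)&(p[...,1]<-.16)];print(zz,len(q),q.min(0).round(3) if len(q) else'',q.max(0).round(3) if len(q) else'')
E
```

```text
t 2.7 grasp [ 0.5079 -0.2539  0.0336] rack [-0.2415 -0.1805  0.0336] yaw 4.98 lean 36.13 Frack [-2.3  0.7  5.8] w 0.038 gf 30.0 j [-28.  23. -23. -58. -22.  -6.]
t 3.2 grasp [ 0.5058 -0.2517  0.092 ] rack [-0.2411 -0.1775  0.092 ] yaw 5.09 lean 35.95 Frack [ 0.7  1.1 -3.9] w 0.044 gf 30.0 j [-24.  17. -24. -46. -24. -23.]
0.02 0  
0.07 161 [ 0.468 -0.262  0.07 ] [ 0.617 -0.19   0.085]
0.085 216 [ 0.468 -0.259  0.085] [ 0.617 -0.189  0.1  ]
0.1 123 [ 0.469 -0.257  0.1  ] [ 0.616 -0.188  0.114]
0.115 6 [ 0.486 -0.247  0.115] [ 0.504 -0.24   0.123]
0.13 12 [ 0.421 -0.178  0.133] [ 0.441 -0.166  0.145]
```

```bash
python3 -c "
from h import *
a=go(rack(-.11,-.06,.092),51.3);b=go(rack(-.095,.032,.075),51.3,prev=a)
R=np.array(a[1]);print(R.T@RX,R.T@RY,R.T@[0,0,1])"
```

```text
row [-0.0026  0.1841  0.001 ] [-27.12  -0.09 -37.47] dist 0.184 ang 46.3
row [-0.0021  0.092   0.0226] [0. 0. 0.] dist 0.095 ang 0.0
[-8.09016994e-01  9.69381037e-19  5.87785252e-01] [4.01310728e-17 1.00000000e+00 8.52550227e-19] [-0.58778525  0.         -0.80901699]
```

To row units: 0.184 m is 0.368, -0.0026 m is -0.0052, -37.5 degrees is -0.8333.

```bash
python3 steer.py '0 -0.0052 0.368 0.002 -0.6022 -0.002 -0.8333 | 0 -0.0052 0.368 0.002 -0.6022 -0.002 -0.8333 | 0 -0.0052 0.368 0.002 -0.6022 -0.002 -0.8333 | 0 -0.0052 0.368 0.002 -0.6022 -0.002 -0.8333 | 0 -0.0052 0.368 0.002 -0.6022 -0.002 -0.8333 | 0 -0.0052 0.368 0.002 -0.6022 -0.002 -0.8333 | 0 -0.0052 0.368 0.002 -0.6022 -0.002 -0.8333 | 0 -0.0052 0.368 0.002 -0.6022 -0.002 -0.8333'>/dev/null
python3 -c "
from h import *
where()
a=go(rack(-.095,.03,.075),51.3)"
```

```text
t 4.05 grasp [ 0.4966 -0.0771  0.0917] rack [-0.1106 -0.0611  0.0917] yaw 51.15 lean 35.93 Frack [-0.3  0.5 -3.3] w 0.042 gf 29.9 j [-16.  18. -21. -48. -46.  10.]
row [-0.0027  0.0912  0.0224] [-0.14 -0.07 -0.08] dist 0.094 ang 0.2
```

To row units: 0.0912 m is 0.1824, 0.045 m is 0.09.

```bash
python3 steer.py '0 -0.0054 0.09 0.0448 0 0 0 | 0 -0.0054 0.1824 0.0448 0 0 0 | 0 -0.0054 0.1824 0.0448 0 0 0 | 0 -0.0054 0.1824 0.0448 0 0 0'>/dev/null
python3 - <<'E'
from h import *
from station import r, viewer, probe_bus
where()
a,b=[cv2.resize(viewer.capture(n)["pixels"][s[0]:s[1],s[2]:s[3],::-1],None,fx=f,fy=f,interpolation=3) for n,s,f in(("side",(140,260,190,330),2.8),("top",(150,270,180,300),3.2))]
H=max(len(a),len(b));f=lambda q:np.pad(q,((0,H-len(q)),(0,0),(0,0)));cv2.imwrite("pics/p2.png",np.hstack([f(a),f(b)]))
E
```

```text
t 4.45 grasp [ 0.4351 -0.008   0.0764] rack [-0.0951  0.03    0.0764] yaw 51.28 lean 35.96 Frack [ 0.5 -0.2 -3. ] w 0.041 gf 29.9 j [ -9.  13. -31. -53. -39.  11.]
```

View pics/p2.png

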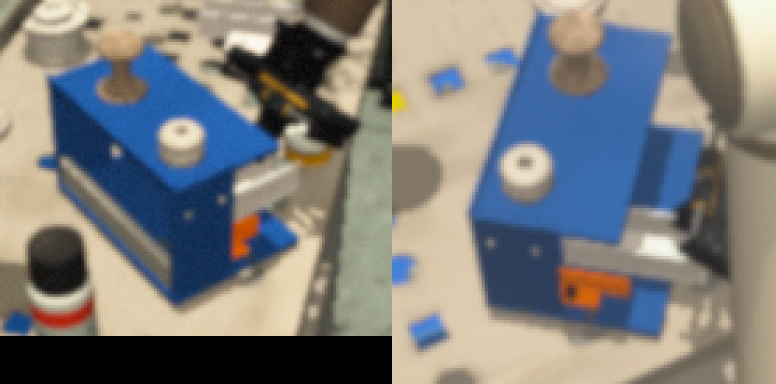

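The picture shows channel A held in the mouth of the rack, parallel to the roof edge (side about 265,185; top 650,240), with the orange fence still clear beside it. Moving in and lowering.

To row units: 0.044 m is 0.088, -0.0405 m is -0.081.

```bash
python3 steer.py '0 -0.0404 0 0.0294 0 0 0 | 0 -0.081 0 0.0588 0 0 0 | 0 -0.081 0 0.0588 0 0 0 | 0 -0.06 0 0.088 0 0 0 | 0 -0.06 0 0.088 0 0 0 | 0 -0.06 0 0.088 0 0 0'>/dev/null
python3 -c "
from h import *
where()"
python3 steer.py '0 0.0012 0 0.0016 0 0 0 | 0 0.0024 0 0.0032 0 0 0 | 0 0.0024 0 0.0032 0 0 0'>/dev/null
python3 -c "
from h import *
where()"
```

```text
t 5.15 grasp [0.4677 0.0302 0.0581] rack [-0.0449  0.0285  0.0581] yaw 51.22 lean 35.96 Frack [-0.1 -0.5 -2.2] w 0.044 gf 30.0 j [ -3.  17. -29. -56. -35.  10.]
t 5.45 grasp [0.4676 0.0304 0.0567] rack [-0.0448  0.0287  0.0567] yaw 51.25 lean 36.00 Frack [-1.  -0.6 -0.6] w 0.045 gf 30.0 j [ -3.  17. -29. -57. -35.  10.]
```

To row units: 0.0008 m is 0.0016, 0.0006 m is 0.0012.

```bash
python3 steer.py '0 0.0012 0 0.0016 0 0 0 | 0 0.0012 0 0.0016 0 0 0'>/dev/null
python3 -c "
from h import *
where()"
python3 steer.py '0 -0.0048 0 0.0036 0 0 0 | 0 -0.0098 0 0.007 0 0 0 | 0 -0.0098 0 0.007 0 0 0'>/dev/null
python3 -c "
from h import *
where()"
```

```text
t 5.65 grasp [0.4676 0.0306 0.0556] rack [-0.0446  0.0288  0.0556] yaw 51.26 lean 36.00 Frack [-1.6  0.2  1. ] w 0.044 gf 30.0 j [ -4.  17. -29. -57. -35.  10.]
t 5.95 grasp [0.4711 0.0361 0.0554] rack [-0.0381  0.0295  0.0554] yaw 51.32 lean 36.00 Frack [-1.  -0.1  0.9] w 0.038 gf 30.0 j [ -3.  17. -29. -57. -35.  10.]
```

To row units: -0.0032 m is -0.0064, 0.0023 m is 0.0046.

```bash
python3 steer.py '0 -0.0032 0 0.0024 0 0 0 | 0 -0.0064 0 0.0046 0 0 0 | 0 -0.0064 0 0.0046 0 0 0'>/dev/null
python3 -c "
from h import *
where()"
python3 steer.py '0 -0.0016 0 0.0012 0 0 0 | 0 -0.0032 0 0.0024 0 0 0 | 0 -0.0032 0 0.0024 0 0 0'>/dev/null
python3 -c "
from h import *
where()"
```

```text
t 6.25 grasp [0.4734 0.039  0.0553] rack [-0.0344  0.0295  0.0553] yaw 51.31 lean 35.99 Frack [-2.1  0.7  0.5] w 0.043 gf 30.0 j [ -2.  17. -29. -57. -34.   9.]
t 6.55 grasp [0.4736 0.0393 0.0545] rack [-0.0341  0.0295  0.0545] yaw 51.29 lean 35.84 Frack [-6.3 -0.4  1.7] w 0.041 gf 30.0 j [ -2.  17. -29. -57. -34.   9.]
```

Stop felt at x = -34 mm, as expected. Now sideways to the fence.

To row units: 0.008 m is 0.016, 0.004 m is 0.008.

```bash
python3 steer.py '0 0 0.008 0 0 0 0 | 0 0 0.016 0 0 0 0 | 0 0 0.016 0 0 0 0'>/dev/null
python3 -c "
from h import *
where()"
python3 steer.py '0 0 0.002 0 0 0 0 | 0 0 0.004 0 0 0 0 | 0 0 0.004 0 0 0 0'>/dev/null
python3 -c "
from h import *
where()"
```

```text
t 6.85 grasp [0.4697 0.0407 0.0545] rack [-0.0354  0.0335  0.0545] yaw 50.97 lean 35.71 Frack [-11.   -7.2  -0.2] w 0.046 gf 30.1 j [ -2.  17. -30. -57. -33.   9.]
t 7.15 grasp [0.4687 0.0411 0.0545] rack [-0.0358  0.0346  0.0545] yaw 50.92 lean 35.68 Frack [-13.5  -8.7   0.4] w 0.041 gf 30.1 j [ -1.  17. -30. -57. -33.   9.]
```

To row units: 0.0028 m is 0.0056, -0.002 m is -0.004.

```bash
python3 steer.py '0 0.0032 0 -0.0024 0 0 0 | 0 0.0056 0 -0.004 0 0 0 | 0 0.0056 0 -0.004 0 0 0'>/dev/null
python3 - <<'E'
from h import *
from station import r, viewer, probe_bus
where()
for n in ("side","top"):
    c=viewer.capture(n);p=cloud(c);q=p-RO;rx=q@RX;ry=q@RY;z=p[...,2];hsv=cv2.cvtColor(c["pixels"],cv2.COLOR_RGB2HSV)
    org=cv2.inRange(hsv,(3,130,80),(16,255,255))>0
    org&=(abs(rx)<.12)&(abs(ry)<.14)&(z>.015)&(z<.07)
    print(n,"fence",org.sum(),"ry",np.percentile(ry[org],[2,25,50,98]).round(4),"rx",np.percentile(rx[org],[2,98]).round(4))
    ch=(hsv[...,1]<70)&(z>.05)&(z<.08)&(rx<-.03)&(rx>-.09)&(ry>.02)&(ry<.12)
    print("ch",ch.sum(),"ry",np.percentile(ry[ch],[2,50,90,98]).round(4),"rx",np.percentile(rx[ch],[2,98]).round(4))
    im=c["pixels"][(190 if n=="top" else 180):(255),(220 if n=="top" else 235):(320),::-1];cv2.imwrite(f"pics/p3{n}.png",cv2.resize(im,None,fx=4,fy=4,interpolation=3))
a,b=cv2.imread("pics/p3side.png"),cv2.imread("pics/p3top.png");H=max(len(a),len(b));f=lambda q:np.pad(q,((0,H-len(q)),(0,0),(0,0)));cv2.imwrite("pics/p3.png",np.hstack([f(a),f(b)]))
E
```

```text
t 7.45 grasp [0.4662 0.0432 0.0555] rack [-0.0356  0.0378  0.0555] yaw 51.20 lean 36.01 Frack [ 1.1 -3.8 -0.4] w 0.043 gf 30.0 j [ -2.  16. -30. -57. -34.   9.]
side fence 98 ry [0.0916 0.0955 0.0976 0.1183] rx [-0.0537 -0.0062]
ch 49 ry [0.0388 0.0884 0.091  0.0922] rx [-0.071 -0.031]
top fence 183 ry [0.0914 0.0955 0.0973 0.1174] rx [-0.0529  0.0155]
ch 38 ry [0.0469 0.0875 0.0907 0.092 ] rx [-0.0664 -0.0311]
```

View pics/p3.png

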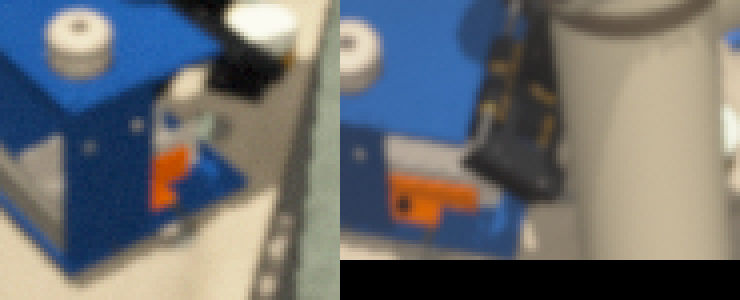

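The crop shows the channel's wall practically touching the orange fence (top crop 430,180), and the fence readings are unchanged. A gentle sideways push follows.

To row units: 0.001 m is 0.002.

```bash
for i in 1 2; do python3 steer.py '0 0 0.002 0 0 0 0 | 0 0 0.002 0 0 0 0 | 0 0 0.002 0 0 0 0'>/dev/null
python3 -c "
from h import *
where()"; done
```

```text
t 7.85 grasp [0.4661 0.0434 0.0558] rack [-0.0355  0.038   0.0558] yaw 51.20 lean 36.01 Frack [-0.3 -6.1 -0.7] w 0.04 gf 30.0 j [ -2.  16. -30. -57. -33.   9.]
t 8.15 grasp [0.4661 0.0435 0.056 ] rack [-0.0355  0.0381  0.056 ] yaw 51.17 lean 36.01 Frack [ 0.2 -7.9 -0.6] w 0.043 gf 30.0 j [ -2.  16. -30. -57. -33.   9.]
```

To row units: -0.0032 m is -0.0064, 0.0023 m is 0.0046.

```bash
python3 steer.py '0 -0.0032 0 0.0024 0 0 0 | 0 -0.0064 0 0.0046 0 0 0 | 0 -0.0064 0 0.0046 0 0 0'>/dev/null
python3 -c "
from h import *
where()"
python3 steer.py '0.02 0 0 0 0 0 0 | 0.12 0 0 0 0 0 0 | 0.12 0 0 0 0 0 0 | 0.2 0 0 0 0 0 0 | 0.2 0 0 0 0 0 0'>/dev/null
python3 -c "
from h import *
where()"
```

```text
t 8.45 grasp [0.4672 0.0445 0.0551] rack [-0.034   0.0379  0.0551] yaw 51.19 lean 35.78 Frack [-9.7 -8.7  2. ] w 0.042 gf 30.0 j [ -1.  16. -30. -57. -33.   9.]
t 8.95 grasp [0.4642 0.0491 0.0548] rack [-0.0323  0.043   0.0548] yaw 51.37 lean 35.97 Frack [-0.5 -1.4  0.4] w 0.182 gf 0.0 j [ -1.  16. -30. -57. -33.   9.]
```

Careful with the scale: shifts go in shares of 500 mm and turns go in shares of 45 degrees. That gives: -0.12 m is -0.24, -0.07 m is -0.14.

```bash
python3 steer.py '0.3 0 -0.01 0 0 0 0 | 0.3 0 -0.01 0 0 0 0 | 0.3 0 -0.01 -0.06 0 0 0 | 0.3 0 -0.01 -0.14 0 0 0 | 0.3 0 -0.01 -0.24 0 0 0 | 0.3 0 -0.01 -0.24 0 0 0 | 0.3 0 -0.01 -0.24 0 0 0'>/dev/null
python3 - <<'E'
from h import *
from station import r, viewer, probe_bus
where()
a=go((.5068,-.4587,.14),5);go((.5068,-.4587,.035),5,prev=a)
E
```

```text
t 9.65 grasp [ 0.425  -0.0098  0.1534] rack [-0.1028  0.0368  0.1534] yaw 51.24 lean 36.09 Frack [0.6 0.5 0.5] w 0.295 gf 0.0 j [ -6.   3. -30. -44. -45.  -3.]
row [ 0.2534 -0.3527 -0.1656] [26.96  0.21 37.57] dist 0.465 ang 46.2
row [0.0617 0.     0.0849] [0. 0. 0.] dist 0.105 ang 0.0
```

To row units: -0.353 m is -0.706, 0.253 m is 0.506, 37.6 degrees is 0.8356.

```bash
python3 steer.py '0.3 0.506 -0.706 -0.332 0.6 0.0044 0.8356 | 0.3 0.506 -0.706 -0.332 0.6 0.0044 0.8356 | 0.3 0.506 -0.706 -0.332 0.6 0.0044 0.8356 | 0.3 0.506 -0.706 -0.332 0.6 0.0044 0.8356 | 0.3 0.506 -0.706 -0.332 0.6 0.0044 0.8356 | 0.3 0.506 -0.706 -0.332 0.6 0.0044 0.8356 | 0.3 0.506 -0.706 -0.332 0.6 0.0044 0.8356 | 0.3 0.506 -0.706 -0.332 0.6 0.0044 0.8356'>/dev/null
python3 steer.py '0.3 0 0 0 0 0 0 | 0.3 0 0 0 0 0 0'>/dev/null
python3 - <<'E'
from h import *
from station import r, viewer, probe_bus
where()
a=go((.5068,-.4587,.10),5);go((.5068,-.4587,.035),5,prev=a)
for n in("side","top"):
    c=viewer.capture(n);p=cloud(c);z=p[...,2]
    for t,b in dict(Bout=(.44,.65,-.49,-.435),Bin=(.44,.65,-.43,-.38)).items():
        m=(p[...,0]>b[0])&(p[...,0]<b[1])&(p[...,1]>b[2])&(p[...,1]<b[3])&(z>.038)&(z<.055)
        if m.sum()>20:
            q=p[m][:,:2].astype(np.float32);vx,vy,x,y=cv2.fitLine(q,4,0,.01,.01).ravel();print(n,t,m.sum(),"yaw %.1f y(.507)=%.4f"%(np.degrees(np.arctan(vy/vx)),y+(.507-x)*vy/vx),np.percentile(q[:,0],[1,99]))
    q=p-RO;rx=q@RX;ry=q@RY;hsv=cv2.cvtColor(c["pixels"],cv2.COLOR_RGB2HSV)
    org=cv2.inRange(hsv,(3,130,80),(16,255,255))>0
    org&=(abs(rx)<.12)&(abs(ry)<.14)&(z>.015)&(z<.07)
    print(n,"fence",org.sum(),"ry",np.percentile(ry[org],[2,25,50,98]).round(4))
    ch=(hsv[...,1]<70)&(z>.055)&(z<.08)&(rx<-.02)&(rx>-.09)&(ry>.02)&(ry<.12)
    print("ch",ch.sum(),"ry",np.percentile(ry[ch],[2,50,90,98]).round(4),"rx",np.percentile(rx[ch],[2,98]).round(4))
E
```

```text
t 10.65 grasp [ 0.4949 -0.3948  0.138 ] rack [-0.3595 -0.2585  0.138 ] yaw 4.91 lean 35.69 Frack [-0.2  0.2  0.2] w 0.3 gf 0.0 j [-39.  20. -11. -40. -39. -19.]
row [ 0.0167 -0.0649  0.0343] [ 0.15 -0.31 -0.21] dist 0.075 ang 0.4
row [0.0382 0.     0.0526] [0. 0. 0.] dist 0.065 ang 0.0
side Bout 71 yaw 4.7 y(.507)=-0.4589 [0.46988621 0.61559473]
side Bin 75 yaw 4.5 y(.507)=-0.4084 [0.4693532  0.61364043]
side fence 97 ry [0.0923 0.0958 0.0973 0.1191]
ch 42 ry [0.0367 0.0882 0.0902 0.0914] rx [-0.0688 -0.0244]
top Bin 24 yaw 4.7 y(.507)=-0.4080 [0.46473955 0.53540381]
top fence 182 ry [0.0907 0.0956 0.0971 0.1173]
ch 64 ry [0.0327 0.0868 0.0899 0.0912] rx [-0.0696 -0.0217]
```

Channel A is home (front end at -70 mm, fence unmoved). Next is B.

To row units: -0.065 m is -0.13, 0.0343 m is 0.0686.

```bash
python3 steer.py '0.3 0.0334 -0.13 0.0686 0 0 0 | 0.3 0.0334 -0.13 0.0686 0 0 0 | 0.3 0.0334 -0.13 0.0686 0 0 0'>/dev/null
python3 -c "
from h import *
where();go((.5068,-.4587,.035),5)"
```

```text
t 11.05 grasp [ 0.5073 -0.459   0.1009] rack [-0.4019 -0.3083  0.1009] yaw 4.97 lean 35.73 Frack [ 0.9 -0.4 -0.2] w 0.3 gf 0.0 j [-43.  28.  -4. -42. -41. -14.]
row [0.0387 0.0001 0.0532] [ 0.1  -0.27 -0.11] dist 0.066 ang 0.3
```

To row units: 0.0532 m is 0.1064, 0.0387 m is 0.0774.

```bash
python3 steer.py '0.3 0.04 0 0.054 0 0 0 | 0.3 0.0774 0 0.1064 0 0 0 | 0.3 0.0774 0 0.1064 0 0 0 | 0.3 0.0774 0 0.1064 0 0 0'>/dev/null
python3 -c "
from h import *
where()"
python3 steer.py '0 0 0 0 0 0 0 | 0 0 0 0 0 0 0 | 0 0 0 0 0 0 0 | 0 0 0 0 0 0 0 | 0 0 0 0 0 0 0'>/dev/null
python3 -c "
from h import *
where()"
python3 steer.py '0 -0.012 0 -0.016 0 0 0 | 0 -0.036 0 -0.048 0 0 0 | 0 -0.074 0 -0.102 0 0 0 | 0 -0.074 0 -0.102 0 0 0 | 0 -0.074 0 -0.102 0 0 0'>/dev/null
python3 -c "
from h import *
where();a=go((.5,-.28,.12),25);go(rack(-.11,-.08,.092),51.3,prev=a)"
```

```text
t 11.45 grasp [ 0.5076 -0.4581  0.0386] rack [-0.401  -0.308   0.0386] yaw 5.07 lean 35.85 Frack [-0.1  0.6  0.7] w 0.3 gf 0.0 j [-44.  32.  -5. -47. -37.  -6.]
t 11.95 grasp [ 0.5078 -0.4591  0.0391] rack [-0.4017 -0.3087  0.0391] yaw 5.01 lean 35.95 Frack [1.5 1.9 4.7] w 0.04 gf 30.0 j [-45.  32.  -5. -47. -37.  -6.]
t 12.45 grasp [ 0.5073 -0.459   0.1013] rack [-0.4019 -0.3082  0.1013] yaw 5.00 lean 35.88 Frack [ 1.  -0.2 -3.8] w 0.034 gf 30.1 j [-43.  27.  -4. -42. -41. -13.]
row [-0.0173  0.1828 -0.0108] [-11.77  -0.12 -16.17] dist 0.184 ang 20.0
row [-0.0566  0.1736  0.0758] [-15.46   0.   -21.28] dist 0.198 ang 26.3
```

To row units: 0.183 m is 0.366, -0.0173 m is -0.0346, -16.2 degrees is -0.36.

```bash
python3 steer.py '0 -0.0346 0.366 -0.0216 -0.2622 0 -0.36 | 0 -0.0346 0.366 -0.0216 -0.2622 0 -0.36 | 0 -0.0346 0.366 -0.0216 -0.2622 0 -0.36 | 0 -0.0346 0.366 -0.0216 -0.2622 0 -0.36 | 0 -0.0346 0.366 -0.0216 -0.2622 0 -0.36 | 0 -0.0346 0.366 -0.0216 -0.2622 0 -0.36'>/dev/null
python3 -c "
from h import *
where();go(rack(-.11,-.08,.095),51.3)"
```

```text
t 13.05 grasp [ 0.4996 -0.2791  0.1186] rack [-0.2663 -0.1898  0.1186] yaw 25.09 lean 35.79 Frack [-0.   0.8 -2.6] w 0.035 gf 29.8 j [-33.  19. -14. -44. -45.  -3.]
row [-0.0596  0.1724  0.0724] [-15.27  -0.18 -21.3 ] dist 0.196 ang 26.2
```

To row units: 0.172 m is 0.344, 0.072 m is 0.144, -21.3 degrees is -0.4733.

```bash
python3 steer.py '0 -0.12 0.344 0.144 -0.34 -0.0044 -0.4733 | 0 -0.12 0.344 0.144 -0.34 -0.0044 -0.4733 | 0 -0.12 0.344 0.144 -0.34 -0.0044 -0.4733 | 0 -0.12 0.344 0.144 -0.34 -0.0044 -0.4733 | 0 -0.12 0.344 0.144 -0.34 -0.0044 -0.4733 | 0 -0.12 0.344 0.144 -0.34 -0.0044 -0.4733'>/dev/null
python3 -c "
from h import *
where();a=go(rack(-.095,-.026,.08),51.3);b=go(rack(-.045,-.026,.08),51.3,prev=a);go(rack(-.045,-.026,.0615),51.3,prev=b)"
```

```text
t 13.65 grasp [ 0.5129 -0.0898  0.0957] rack [-0.1103 -0.0819  0.0957] yaw 51.31 lean 35.99 Frack [ 0.1 -0.6 -1.6] w 0.038 gf 29.8 j [-16.  19. -18. -47. -48.   9.]
row [-0.0032  0.0559  0.0216] [-0.04 -0.01  0.04] dist 0.060 ang 0.1
row [-0.0405  0.      0.0294] [0. 0. 0.] dist 0.050 ang 0.0
row [0.0109 0.     0.015 ] [0. 0. 0.] dist 0.019 ang 0.0
```

To row units: 0.066 m is 0.132, 0.056 m is 0.112.

```bash
python3 steer.py '0 -0.006 0.06 0.04 0 0 0 | 0 -0.0064 0.112 0.0432 0 0 0 | 0 -0.044 0.112 0.07 0 0 0 | 0 -0.0874 0.112 0.102 0 0 0 | 0 -0.0874 0.112 0.102 0 0 0 | 0 -0.0656 0.112 0.132 0 0 0 | 0 -0.0656 0.112 0.132 0 0 0 | 0 -0.0656 0.112 0.132 0 0 0'>/dev/null
python3 -c "
from h import *
where()"
python3 steer.py '0 0.0024 0 0.0032 0 0 0 | 0 0.0036 0 0.0048 0 0 0 | 0 0.0036 0 0.0048 0 0 0'>/dev/null
python3 -c "
from h import *
where()"
```

```text
t 14.45 grasp [ 0.5108 -0.005   0.0627] rack [-0.0454 -0.0271  0.0627] yaw 51.12 lean 36.08 Frack [ 0.6 -0.4 -0.9] w 0.041 gf 30.0 j [ -7.  20. -23. -53. -39.   8.]
t 14.75 grasp [ 0.5104 -0.0044  0.06  ] rack [-0.0452 -0.0265  0.06  ] yaw 51.21 lean 36.08 Frack [-1.6 -0.5  0.1] w 0.039 gf 30.0 j [ -7.  20. -23. -53. -39.   9.]
```

To row units: -0.0087 m is -0.0174, 0.0076 m is 0.0152.

```bash
python3 steer.py '0 0.0012 0 0.0016 0 0 0 | 0 -0.008 0 0.008 0 0 0 | 0 -0.0174 0 0.0152 0 0 0 | 0 -0.0174 0 0.0152 0 0 0'>/dev/null
python3 -c "
from h import *
where()"
python3 steer.py '0 0 0.008 0 0 0 0 | 0 0 0.016 0 0 0 0 | 0 0 0.016 0 0 0 0'>/dev/null
python3 -c "
from h import *
where()"
python3 steer.py '0 0 0.004 0 0 0 0 | 0 0 0.008 0 0 0 0 | 0 0 0.008 0 0 0 0'>/dev/null
python3 -c "
from h import *
where()"
```

```text
t 15.15 grasp [0.518  0.0054 0.0595] rack [-0.0328 -0.0263  0.0595] yaw 51.32 lean 36.14 Frack [-1.3 -0.6  5.1] w 0.04 gf 30.0 j [ -6.  20. -23. -53. -38.   8.]
t 15.45 grasp [0.5123 0.0101 0.0596] rack [-0.0326 -0.0189  0.0596] yaw 51.18 lean 36.17 Frack [-0.4 -3.1  6.8] w 0.042 gf 30.2 j [ -5.  20. -24. -54. -37.   8.]
t 15.75 grasp [0.5106 0.0118 0.0596] rack [-0.0324 -0.0165  0.0596] yaw 51.11 lean 36.16 Frack [ 0.9 -6.1  3.8] w 0.038 gf 30.0 j [ -5.  20. -24. -54. -37.   8.]
```

To row units: 0.0015 m is 0.003, 0.001 m is 0.002.

```bash
python3 steer.py '0 0 0.002 0 0 0 0 | 0 0 0.003 0 0 0 0 | 0 0 0.003 0 0 0 0'>/dev/null
python3 -c "
from h import *
where()"
python3 steer.py '0 -0.0032 0 0.0024 0 0 0 | 0 -0.0072 0 0.0052 0 0 0 | 0 -0.0072 0 0.0052 0 0 0'>/dev/null
python3 -c "
from h import *
where()"
```

```text
t 16.05 grasp [0.5105 0.0119 0.0596] rack [-0.0324 -0.0164  0.0596] yaw 51.05 lean 36.14 Frack [ 1.3 -8.9  1.1] w 0.037 gf 30.0 j [ -5.  20. -24. -54. -37.   8.]
t 16.35 grasp [0.5119 0.0138 0.0595] rack [-0.03   -0.0163  0.0595] yaw 51.14 lean 35.99 Frack [-8.5 -7.5  8.4] w 0.037 gf 30.0 j [ -4.  20. -24. -54. -36.   8.]
```

To row units: -0.14 m is -0.28, -0.12 m is -0.24.

```bash
python3 steer.py '0.02 0 0 0 0 0 0 | 0.12 0 0 0 0 0 0 | 0.2 0 -0.004 0 0 0 0 | 0.3 0 -0.008 0 0 0 0 | 0.3 0 -0.008 -0.06 0 0 0 | 0.3 0 -0.008 -0.14 0 0 0 | 0.3 0 -0.008 -0.24 0 0 0 | 0.3 0 -0.008 -0.28 0 0 0'>/dev/null
python3 steer.py '0.8 0.1 -0.1 -0.14 0 0 0 | 0.8 0.1 -0.2 -0.14 0 0 0 | 0.8 0.1 -0.2 -0.14 0 0 0 | 0.8 0.1 -0.2 -0.14 0 0 0'>/dev/null
python3 - <<'E'
from h import *
from station import r, viewer, probe_bus
where()
for n in("side","top"):
    c=viewer.capture(n);p=cloud(c);z=p[...,2]
    m=(p[...,0]>.36)&(p[...,0]<.58)&(p[...,1]>-.39)&(p[...,1]<-.27)&(z>.036)&(z<.055)
    if m.sum()>20:
        q=p[m][:,:2].astype(np.float32);R=cv2.minAreaRect(q);print(n,"cap",m.sum(),np.round(cv2.boxPoints(R),3).tolist(),np.round(R[0],4),np.round(R[1],3),round(R[2],1),np.median(q,0))
        for s in(.41,.44,.47,.5,.53):
            k=q[abs(q[:,0]-s)<.012]; print(s,np.percentile(k[:,1],[3,97]).round(4) if len(k)>5 else'')
    q=p-RO;rx=q@RX;ry=q@RY;hsv=cv2.cvtColor(c["pixels"],cv2.COLOR_RGB2HSV)
    org=cv2.inRange(hsv,(3,130,80),(16,255,255))>0
    org&=(abs(rx)<.12)&(abs(ry)<.14)&(z>.015)&(z<.07)
    print(n,"fence",org.sum(),"ry",np.percentile(ry[org],[2,25,50,98]).round(4))
    for t,a,b in(("A",.04,.1),("B",-.03,.034)):
        ch=(hsv[...,1]<70)&(z>.055)&(z<.08)&(rx<-.02)&(rx>-.09)&(ry>a)&(ry<b)
        if ch.sum()>5:print(t,ch.sum(),"ry",np.percentile(ry[ch],[2,50,98]).round(4),"rx",np.percentile(rx[ch],[2,98]).round(4))
    s=(140,250,180,340) if n=="side" else(120,270,190,390)
    cv2.imwrite(f"pics/p4{n}.png",cv2.resize(c["pixels"][s[0]:s[1],s[2]:s[3],::-1],None,fx=2.4 if n=="side" else 2,fy=2.4 if n=="side" else 2,interpolation=3))
a,b=cv2.imread("pics/p4side.png"),cv2.imread("pics/p4top.png");H=max(len(a),len(b));f=lambda q:np.pad(q,((0,H-len(q)),(0,0),(0,0)));cv2.imwrite("pics/p4.png",np.hstack([f(a),f(b)]))
E
```

```text
t 17.55 grasp [ 0.4888 -0.1788  0.1981] rack [-0.1948 -0.1186  0.1981] yaw 51.12 lean 36.00 Frack [-0.6  0.9  0.1] w 0.578 gf 0.0 j [-26.  14. -10. -40. -64.   5.]
side cap 306 [[0.3970000147819519, -0.296999990940094], [0.39899998903274536, -0.3630000054836273], [0.5479999780654907, -0.3580000102519989], [0.5460000038146973, -0.2919999957084656]] [ 0.4724 -0.3277] [0.149 0.066] 1.8 [ 0.47180337 -0.3207932 ]
0.41 [-0.3574 -0.3004]
0.44 [-0.3561 -0.3012]
0.47 [-0.3526 -0.3001]
0.5 [-0.3566 -0.3011]
0.53 [-0.3525 -0.2999]
side fence 95 ry [0.0921 0.0958 0.0974 0.1182]
A 36 ry [0.0721 0.088  0.091 ] rx [-0.0682 -0.0236]
top cap 337 [[0.39500001072883606, -0.35899999737739563], [0.515999972820282, -0.36000001430511475], [0.5170000195503235, -0.3019999861717224], [0.3959999978542328, -0.3019999861717224]] [ 0.4561 -0.3306] [0.058 0.121] 89.8 [ 0.44118723 -0.33326522]
0.41 [-0.357  -0.3031]
0.44 [-0.3554 -0.3039]
0.47 [-0.3575 -0.3061]
0.5 [-0.3574 -0.3289]
0.53 
top fence 182 ry [0.0912 0.0956 0.0977 0.1177]
A 41 ry [0.0402 0.0877 0.091 ] rx [-0.0687 -0.0215]
B 28 ry [-0.0193 -0.0146  0.0335] rx [-0.0694 -0.0402]
```

View pics/p4.png

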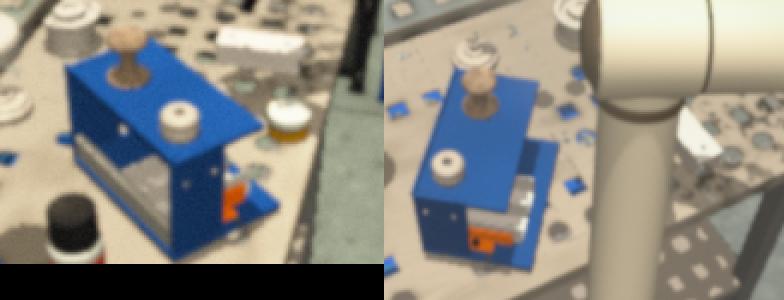

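Both channels stand flush in the rack (top crop, front ends at about 520,195), the fence is unmoved, and the cap is at (260,50) in the side crop. Going for the cap.

```bash
python3 -c "
from h import *
a=go((.432,-.3293,.12),0.7);go((.432,-.3293,.035),.7,prev=a)"
```

```text
row [ 0.1737 -0.0627 -0.031 ] [ 2.987e+01 -1.000e-02  4.077e+01] dist 0.187 ang 50.5
row [0.05   0.     0.0688] [0. 0. 0.] dist 0.085 ang 0.0
```

To row units: 0.174 m is 0.348, -0.063 m is -0.126, 40.8 degrees is 0.9067.

```bash
python3 steer.py '0.8 0.348 -0.126 -0.062 0.6644 0 0.9067 | 0.8 0.348 -0.126 -0.062 0.6644 0 0.9067 | 0.8 0.348 -0.126 -0.062 0.6644 0 0.9067 | 0.8 0.348 -0.126 -0.062 0.6644 0 0.9067 | 0.8 0.348 -0.126 -0.062 0.6644 0 0.9067 | 0.8 0.348 -0.126 -0.062 0.6644 0 0.9067 | 0.8 0.348 -0.126 -0.062 0.6644 0 0.9067 | 0.8 0.348 -0.126 -0.062 0.6644 0 0.9067'>/dev/null
python3 -c "
from h import *
where();a=go((.432,-.3293,.035),.7)"
```

```text
t 18.45 grasp [ 0.4333 -0.3286  0.1215] rack [-0.3465 -0.169   0.1215] yaw 0.95 lean 36.15 Frack [-0.2 -0.7  0.2] w 0.801 gf 0.0 j [-37.  13. -24. -44. -31. -18.]
row [ 0.0521 -0.0004  0.0691] [0.02 0.15 0.29] dist 0.087 ang 0.3
```

To row units: 0.0685 m is 0.137, 0.0675 m is 0.135.

```bash
python3 steer.py '0.8 0.05 0 0.07 0 0 0 | 0.8 0.08 0 0.11 0 0 0 | 0.8 0.1 0 0.135 0 0 0 | 0.8 0.102 0 0.137 0 0 0 | 0.8 0.102 0 0.137 0 0 0'>/dev/null
python3 -c "
from h import *
where()"
python3 steer.py '0 0 0 0 0 0 0 | 0 0 0 0 0 0 0 | 0 0 0 0 0 0 0 | 0 0 0 0 0 0 0 | 0 0 0 0 0 0 0'>/dev/null
python3 -c "
from h import *
where()"
python3 steer.py '0 -0.012 0 -0.016 0 0 0 | 0 -0.036 0 -0.048 0 0 0 | 0 -0.08 0 -0.11 0 0 0 | 0 -0.08 0 -0.11 0 0 0 | 0 -0.08 0 -0.11 0 0 0'>/dev/null
python3 -c "
from h import *
where();a=go(rack(-.12,-.06,.12),51.3)"
```

```text
t 18.95 grasp [ 0.4328 -0.3312  0.0361] rack [-0.3487 -0.1703  0.0361] yaw 0.72 lean 36.17 Frack [ 0.  -0.   0.2] w 0.794 gf 0.0 j [-41.  22. -24. -58. -28.   2.]
t 19.45 grasp [ 0.4332 -0.3308  0.0373] rack [-0.3482 -0.1703  0.0373] yaw 0.72 lean 36.29 Frack [-0.4  1.3  5.9] w 0.618 gf 30.0 j [-41.  22. -24. -59. -28.   2.]
t 19.95 grasp [ 0.4324 -0.33    0.1047] rack [-0.348  -0.1692  0.1047] yaw 0.71 lean 36.25 Frack [ 0.3 -0.3 -2.5] w 0.616 gf 30.0 j [-38.  15. -24. -47. -30. -14.]
row [-0.0549  0.2541  0.0202] [-29.97   0.14 -40.75] dist 0.261 ang 50.6
```

To row units: 0.254 m is 0.508, -0.055 m is -0.11, -40.7 degrees is -0.9044.

```bash
python3 steer.py '0 -0.11 0.508 0.04 -0.6667 0.0022 -0.9044 | 0 -0.11 0.508 0.04 -0.6667 0.0022 -0.9044 | 0 -0.11 0.508 0.04 -0.6667 0.0022 -0.9044 | 0 -0.11 0.508 0.04 -0.6667 0.0022 -0.9044 | 0 -0.11 0.508 0.04 -0.6667 0.0022 -0.9044 | 0 -0.11 0.508 0.04 -0.6667 0.0022 -0.9044 | 0 -0.11 0.508 0.04 -0.6667 0.0022 -0.9044 | 0 -0.11 0.508 0.04 -0.6667 0.0022 -0.9044'>/dev/null
python3 -c "
from h import *
where();a=go(rack(-.11,.036,.12),51.3)"
```

```text
t 20.75 grasp [ 0.4893 -0.0847  0.1183] rack [-0.1211 -0.0602  0.1183] yaw 51.07 lean 35.98 Frack [ 0.2  0.2 -1.9] w 0.618 gf 30.0 j [-16.  15. -20. -46. -49.   7.]
row [-0.0094  0.0962  0.0052] [ 0.06 -0.02 -0.33] dist 0.097 ang 0.3
```

To row units: 0.0962 m is 0.1924, 0.05 m is 0.1, -0.3 degrees is -0.0067.

```bash
python3 steer.py '0 -0.018 0.1 0.01 0 0 -0.0067 | 0 -0.018 0.1924 0.01 0 0 -0.0067 | 0 -0.018 0.1924 0.01 0 0 -0.0067 | 0 -0.018 0.1924 0.01 0 0 -0.0067'>/dev/null
python3 - <<'E'
from h import *
from station import r, viewer, probe_bus
where();a=go(rack(-.07,.036,.11),51.3);go(rack(-.07,.036,.068),51.3,prev=a)
for n in("side","top"):
    c=viewer.capture(n);p=cloud(c);q=p-RO;rx=q@RX;ry=q@RY;z=p[...,2];hsv=cv2.cvtColor(c["pixels"],cv2.COLOR_RGB2HSV)
    ch=(hsv[...,1]<70)&(z>.085)&(z<.14)&(rx<-.05)&(rx>-.16)&(ry>0)&(ry<.08)&(hsv[...,2]>110)
    if ch.sum()>5:print(n,ch.sum(),"ry",np.percentile(ry[ch],[2,50,98]).round(4),"rx",np.percentile(rx[ch],[2,98]).round(4),"z",np.percentile(z[ch],[2,98]).round(4))
E
```

```text
t 21.15 grasp [ 0.4199 -0.0168  0.121 ] rack [-0.1115  0.0364  0.121 ] yaw 51.34 lean 36.01 Frack [ 0.8 -1.4 -1.4] w 0.617 gf 30.0 j [ -9.   7. -31. -48. -44.   4.]
row [-0.0271 -0.0004  0.0333] [-0.06  0.01  0.09] dist 0.043 ang 0.1
row [0.0247 0.     0.034 ] [0. 0. 0.] dist 0.042 ang 0.0
side 210 ry [0.0072 0.0594 0.0655] rx [-0.1467 -0.0574] z [0.0871 0.1344]
top 425 ry [0.0088 0.0472 0.0632] rx [-0.1225 -0.051 ] z [0.0879 0.1335]
```

To row units: 0.067 m is 0.134, 0.05 m is 0.1.

```bash
python3 steer.py '0 -0.054 0 0.066 0 0 0 | 0 -0.054 0 0.066 0 0 0 | 0 -0.03 0 0.1 0 0 0 | 0 -0.0048 0 0.134 0 0 0 | 0 -0.0048 0 0.134 0 0 0 | 0 -0.0048 0 0.134 0 0 0'>/dev/null
python3 -c "
from h import *
where()"
python3 steer.py '0 0.0036 0 0.0048 0 0 0 | 0 0.0064 0 0.0088 0 0 0 | 0 0.0064 0 0.0088 0 0 0'>/dev/null
python3 -c "
from h import *
where()"
```

```text
t 21.85 grasp [0.4476 0.0149 0.0682] rack [-0.0693  0.0346  0.0682] yaw 51.38 lean 35.99 Frack [-0.  -0.8 -0.8] w 0.613 gf 30.0 j [ -6.  14. -31. -55. -37.  10.]
t 22.15 grasp [0.4473 0.0159 0.0633] rack [-0.0688  0.0354  0.0633] yaw 51.47 lean 36.07 Frack [-0.7  0.7 -2.1] w 0.616 gf 30.0 j [ -6.  15. -31. -56. -37.  12.]
```

To row units: 0.002 m is 0.004, 0.0015 m is 0.003.

```bash
python3 steer.py '0 0.0012 0 0.0016 0 0 0 | 0 0.003 0 0.004 0 0 0 | 0 0.003 0 0.004 0 0 0'>/dev/null
python3 -c "
from h import *
where()"
python3 steer.py '0 -0.02 0 0.0144 0 0 0 | 0 -0.04 0 0.0292 0 0 0 | 0 -0.0472 0 0.034 0 0 0 | 0 -0.0472 0 0.034 0 0 0'>/dev/null
python3 -c "
from h import *
where()"
```

```text
t 22.45 grasp [0.4475 0.0159 0.0613] rack [-0.0687  0.0353  0.0613] yaw 51.52 lean 36.10 Frack [-1.8  0.3  3.1] w 0.621 gf 30.0 j [ -6.  15. -31. -56. -37.  12.]
t 22.85 grasp [0.4666 0.0394 0.0613] rack [-0.0383  0.0351  0.0613] yaw 51.51 lean 36.14 Frack [ 1.2 -0.7  1.2] w 0.615 gf 30.0 j [ -2.  16. -29. -56. -35.   9.]
```

```bash
for i in 1 2; do python3 steer.py '0 -0.0024 0 0.0018 0 0 0 | 0 -0.0048 0 0.0036 0 0 0 | 0 -0.0048 0 0.0036 0 0 0'>/dev/null
python3 -c "
from h import *
where()"; done
```

```text
t 23.15 grasp [0.4673 0.0403 0.0612] rack [-0.0372  0.0351  0.0612] yaw 51.50 lean 36.05 Frack [-5.2  0.1  8.9] w 0.614 gf 30.0 j [ -2.  16. -29. -56. -35.   8.]
t 23.45 grasp [0.4691 0.0425 0.0612] rack [-0.0344  0.0351  0.0612] yaw 51.50 lean 36.05 Frack [-6.5  1.   9.3] w 0.611 gf 30.0 j [ -2.  16. -29. -56. -34.   8.]
```

To row units: -0.0016 m is -0.0032, 0.0012 m is 0.0024.

```bash
for i in 1 2; do python3 steer.py '0 -0.0016 0 0.0012 0 0 0 | 0 -0.0032 0 0.0024 0 0 0 | 0 -0.0032 0 0.0024 0 0 0'>/dev/null
python3 -c "
from h import *
where()"; done
```

```text
t 23.75 grasp [0.4698 0.0434 0.0612] rack [-0.0333  0.0351  0.0612] yaw 51.51 lean 35.99 Frack [-10.5   0.2  13.4] w 0.613 gf 30.0 j [ -1.  16. -29. -56. -34.   8.]
t 24.05 grasp [0.4698 0.0435 0.0612] rack [-0.0332  0.0351  0.0612] yaw 51.54 lean 35.87 Frack [-21.2   0.9  20.6] w 0.618 gf 30.0 j [ -1.  16. -29. -56. -34.   8.]
```

To row units: -0.003 m is -0.006, -0.0015 m is -0.003.

```bash
python3 steer.py '0 0.0008 0 -0.003 0 0 0 | 0 0.0016 0 -0.006 0 0 0 | 0 0.0016 0 -0.006 0 0 0'>/dev/null
python3 -c "
from h import *
where()"
python3 steer.py '0.65 0.0016 0 -0.006 0 0 0 | 0.69 0.0016 0 -0.006 0 0 0 | 0.69 0 0 -0.004 0 0 0 | 0.69 0 0 -0.004 0 0 0'>/dev/null
python3 -c "
from h import *
where()"
```

```text
t 24.35 grasp [0.4693 0.0438 0.0619] rack [-0.0332  0.0358  0.0619] yaw 51.43 lean 35.95 Frack [-4.1 -1.7 -0.9] w 0.616 gf 30.0 j [ -1.  16. -29. -56. -34.   7.]
t 24.75 grasp [0.4694 0.0441 0.0641] rack [-0.0329  0.0359  0.0641] yaw 51.51 lean 36.06 Frack [-0.2 -0.5  0.9] w 0.687 gf 0.0 j [ -1.  16. -29. -56. -34.   7.]
```

To row units: -0.2 m is -0.4, -0.18 m is -0.36.

```bash
python3 steer.py '0.69 0 0 -0.03 0 0 0 | 0.69 0 0 -0.08 0 0 0 | 0.69 0 0 -0.16 0 0 0 | 0.69 0 0 -0.26 0 0 0 | 0.69 0.1 -0.1 -0.36 0 0 0 | 0.69 0.1 -0.2 -0.4 0 0 0 | 0.69 0.1 -0.3 -0.4 0 0 0 | 0.69 0.1 -0.3 -0.4 0 0 0'>/dev/null
python3 - <<'E'
from h import *
from station import r, viewer, probe_bus
where()
for n in("side","top"):
    c=viewer.capture(n);p=cloud(c);z=p[...,2]
    q=p-RO;rx=q@RX;ry=q@RY;hsv=cv2.cvtColor(c["pixels"],cv2.COLOR_RGB2HSV)
    org=cv2.inRange(hsv,(3,130,80),(16,255,255))>0
    org&=(abs(rx)<.12)&(abs(ry)<.14)&(z>.015)&(z<.07)
    print(n,"fence",org.sum(),"ry",np.percentile(ry[org],[2,25,50,98]).round(4))
    for t,a,b in(("A",.067,.1),("B",-.03,.003),("cap",.003,.067)):
        ch=(hsv[...,1]<70)&(z>.052)&(z<.08)&(rx<-.02)&(rx>-.09)&(ry>a)&(ry<b)
        if ch.sum()>5:print(t,ch.sum(),"ry",np.percentile(ry[ch],[2,50,98]).round(4),"rx",np.percentile(rx[ch],[2,98]).round(4),"z",np.percentile(z[ch],[50,95]).round(4))
    s=(140,250,180,340) if n=="side" else(150,260,190,290)
    cv2.imwrite(f"pics/p5{n}.png",cv2.resize(c["pixels"][s[0]:s[1],s[2]:s[3],::-1],None,fx=2.4 if n=="side" else 4,fy=2.4 if n=="side" else 4,interpolation=3))
a,b=cv2.imread("pics/p5side.png"),cv2.imread("pics/p5top.png");H=max(len(a),len(b));f=lambda q:np.pad(q,((0,H-len(q)),(0,0),(0,0)));cv2.imwrite("pics/p5.png",np.hstack([f(a),f(b)]))
E
```

```text
t 25.55 grasp [ 0.4897 -0.1763  0.1974] rack [-0.1923 -0.1178  0.1974] yaw 51.36 lean 36.05 Frack [-0.3  0.7  0.1] w 0.692 gf 0.0 j [-26.  13. -10. -40. -63.   5.]
side fence 98 ry [0.0922 0.0958 0.0973 0.1185]
A 41 ry [0.0852 0.088  0.0907] rx [-0.0672 -0.0247] z [0.061  0.0678]
cap 48 ry [0.0384 0.0604 0.0643] rx [-0.0707 -0.0429] z [0.0673 0.0721]
top fence 180 ry [0.0904 0.0955 0.0976 0.1175]
A 43 ry [0.0831 0.0885 0.0902] rx [-0.0689 -0.0212] z [0.0615 0.0677]
B 29 ry [-0.018  -0.0154 -0.0121] rx [-0.069  -0.0389] z [0.0611 0.0665]
cap 167 ry [0.0091 0.0429 0.0647] rx [-0.0709 -0.0256] z [0.0683 0.0732]
```

View pics/p5.png

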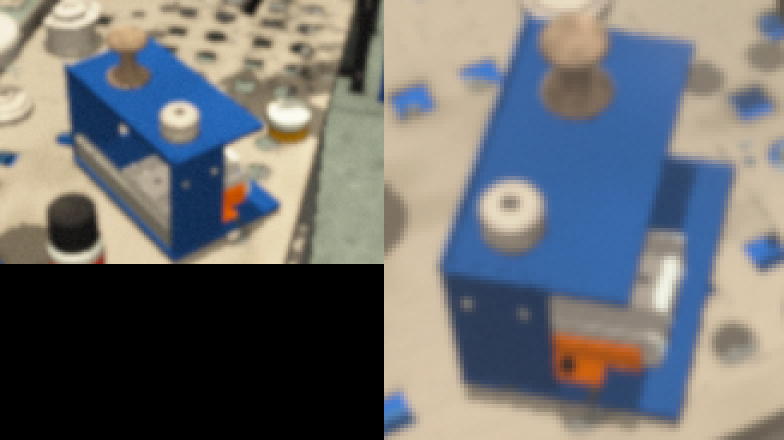

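The picture shows the cap astride the joint (top crop, about 660,275), with its front end flush with both lower channels at -70 mm. The fence is unmoved and the gripper is clear, so I'm handing in.

```bash
python3 -c "
from station import r, viewer, probe_bus
print(r.finish_job())"
```

```text
the job is handed in; nothing more can be done
None
```

I handed the job in at about 26 s of the 72 s. The last pictures show both open-up channels closed up against fence and stop, the cap astride the joint with its end at the stop, and the fence unmoved. No verdict came back.

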